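# Twist the dust cup up into the separator head

### The job

Put the dust cup back on the dust separator: take it by its handle, bring it upright under the overhanging head, push its two lugs up through the gaps of the ring, turn it counter-clockwise (seen from above) to the stop and let it down so that the lugs drop into their pockets and it hangs locked by itself. Leave the router, the mug, the wrench and the sanding pad where they are.

Things in the scene. Friction and masses are not known exactly. Their poses are not given: they have to be found in the camera images.
- cup_mid (a point): Dust cup, loose: upright aluminium cylinder, 84 mm diameter, 110 mm high, closed on top by a grey filter disc, 0.2 to 0.32 kg. Point on its axis, half-way up (55 mm above its underside). z up; its black handle sticks out towards its -x, two lugs on the top edge towards +x and -x.
- cup_lug (a point): Point on the cup's axis, level with the undersides of its two equal lugs, 104 mm above the cup's underside. One lug sticks out towards the cup's +x, one towards its -x (above the handle): each 30 degrees wide, reaching 52 mm from the axis, 6 mm thick, top level with the cup's top. Axes as the cup.
- cup_grip (a point): Where to grip the handle, fingers closing along the cup's y: on the bar's centre line, 98.9 mm from the cup's axis towards -x, 36 mm above the cup's underside. Black bar 20 mm wide (y), 22 mm deep; leaves the cup wall 70 mm up and droops outwards 30 degrees below level to 120 mm from the axis, 24 mm up. Axes as the cup.
- head: Fixed dust separator head hanging over the bench. Origin on the bench, straight below the ring's axis; z up. Locked: cup yaw = head yaw (handle towards head's -x). Entering: cup yaw = head yaw - 49 degrees (clockwise from above); then the cup turns 49 degrees counter-clockwise. On the flange a short rib points where the handle enters, a long rib where it locks.
- flange (a point): Centre of the underside of the head's grey flange, 156 mm diameter, 214 mm above the bench (whole head under 310 mm). Axes as the head. A gripper upright on the handle would strike it: tilt it about 35 degrees, body outwards from the axis; bring the cup in from the handle's side. Post (260 mm) and 12 mm foot plate 5 degrees clockwise of +x, 122 to 222 mm from the axis.
- ring (a point): Centre of the bayonet ring's lower face, 188 mm above the bench, open below; axes as the head. Outer diameter 124 mm, hole 90 mm, two opposite gaps 46 degrees wide reaching out to 56 mm from the axis. Counter-clockwise of each gap: a ridge 6 degrees wide, top 10 mm above the lower face, then a pocket 40 degrees wide, then a solid stop. Ceiling 26 mm above the lower face.
- seat (a point): Point on the ring's axis at the level of the pocket floors, 194 mm above the bench, where the lugs' undersides rest when locked (cup underside then 90 mm above the bench). To turn over the ridge, hold the cup with its underside 94 to 104 mm above the bench (98 is good); at the end let it down 8 mm. Axes as the head.
- router: Bystander: compact router, loose, standing on a round clear base 124 mm in diameter, 203 mm tall, black spindle-lock button on its side; origin at the centre of its underside.
- mug: Bystander: white mug with pencils, 80 mm in diameter, 95 mm high, pencils up to 175 mm, handle towards its +y; origin at the centre of its underside.
- wrench: Bystander: flat steel collet wrench 160 mm long, lying along its x; origin on the bench under its middle.
- pad: Bystander: orange hard sanding pad 120 by 70 by 24 mm lying on the bench; origin at the centre of its underside.

How it is judged:
At the end, for the whole second after the job is handed in: The cup hangs locked in the ring: its underside 90 mm (87 to 93) above the bench, its axis within 7 mm of the ring's and within 0.08 rad of vertical, its x axis within 0.16 rad of the head's (the lugs are down in the pockets), let go of (z of cup_mid in the frame of head between 0.142 and 0.148 m and horizontal distance between cup_mid and ring below 0.007 m and angle between the x axis of cup_mid and the x axis of head, either way round below 0.16 rad and angle between cup_mid's own z axis and vertical below 0.08 rad); the robot touches nothing.
It fails at once if a bystander (router, mug, wrench or pad) is moved by more than 30 mm (distance of any of router, mug, wrench, pad from where it was at the start of the episode above 0.03 m).
It also fails if it takes over 48 s, if anything falls off the work surface, if the arm or the gripper's body presses on something with over 40 N, if the wrist force passes 120 N, or if a joint passes its speed limit or range.

### The arm

A 6-joint arm with a two-finger parallel gripper is mounted at the origin on the work surface. World frame = base frame: x ahead of the robot, y to its left, z up, the work surface at z = 0. Lengths are in m, angles in rad, forces in N, time in s.
With the tool pointing down it reaches from about 0.375 to 0.975 m from the base axis. Payload 3.8 kg.
Tool frame: the origin (TCP) lies midway between the tips of the shut fingers; the grasp point (between the pads) lies 19 mm behind it; z points along the fingers, y is the line along which they close (so a half turn about z gives the same grasp; the last joint's range is limited). The gripper opens to 85 mm and grips with 20 to 120 N. Pads are 22 mm wide; open, the fingers measure 114 mm over their backs; the gripper's body (76 mm by 85 mm) begins 54 mm behind the grasp point. The pads swing forward as they close: fully open they stand 13 mm farther back than shut.
Start: joints at [1.118, 0.264, 1.604, -0, 1.274, -0.037], TCP at [0.273, 0.617, 0.204] pointing down, gripper open.
Joint ranges: [-2.63, 2.63], [-0.94, 2.18], [0.31, 2.57], [-1.31, 4.45], [0, 2.66], [-2.55, 2.55]. Speed limits (rad/s): [2.57, 2.57, 3.14, 3.14, 3.14, 3.14].

### API

Orientations are given as a rotation vector (axis times angle).
In Python, from workcell import sensors, viewer, job gives the robot as it stands.
- The arm moves only by the shell command python3 -m inch 'ROWS' [FORCE]. ROWS is JSON, one flat list of numbers, 7 for each row, row after row: the shift along the tool's x, y, z in mm, then the turn, a rotation vector about the tool's x, y, z in degrees, then the finger opening in mm, from 0 to 85.4. A call has exactly 8 rows; each row shifts and turns the commanded pose from where the row before left it, along the tool's axes as they then stand; what a row does not reach is not made up. A row lasts 1/10 s, in which the tool goes at most 50 mm and 8.59 degrees, less where a joint would pass 70% of its speed; a pose out of reach is approached as far as the arm can. A call is refused whole if a number of a shift passes 50 or a number of a turn 8.59, either way. A call with a gripper value outside its range is refused whole. The fingers move at their own pace and stop on an object; FORCE is the grip in N (left out, the last holds). Time passes only in rows, so rows that do not move let the fingers close, or fill a call up. It gives the time, the measured TCP pose, the force, the opening and the grip force at its end, in the units of the state.
- sensors.read_state(): the state, without advancing time (a new reading comes with each control period).
- viewer.read_camera(name): name is "scene" or "top" or "wrist"; returns the picture (400x640x3 uint8, red, green, blue); there is no depth.
- viewer.camera_params(name): a dict with "K" (3x3 intrinsics, pixels), "world_to_cam" (4x4, takes a point from world to camera coordinates). Camera axes: x right, y down, z forward; pixel columns grow to the right and rows downward; lengths in m; the calibration is good to about 2 mm. The wrist camera is an equidistant fisheye: a pixel r from the principal point sees the ray r / f radians off the axis. A picture is of the moment at which its call begins: read the wrist's pose just before it. camera_params takes no time and is no camera call; for the wrist camera it gives the pose at the moment of the call.
- job.finish_job(): hands the job in; it is judged then, once.
The state is a dict: "time": time; "q": joint angles; "joint_vel": joint speeds; "joint_torque": joint torques, N m; "tool_pos": TCP position; "tcp_rot": TCP orientation; "wrist_force": force on the tool from outside, world axes, zero at the start; "torque": the same for the moment, N m; "width": opening from 0.0 (shut) to 1.0 (fully open); "grip_force": force on a finger pad.
Only numpy, scipy, OpenCV 4.12 (cv2) and the standard library are available. Lean on these libraries where they do the work, as an engineer would, in place of code of your own. Each camera call takes 0.05 s, during which the arm holds its last target. There are 200 camera calls.

## Working session

There is one attempt and no reset: what is moved stays moved. The work goes in short steps, Python scripts to look and compute and a shell command to move; the robot and the scene stay as the last step left them, time stands still between calls to the robot, and variables do not carry over. Pictures are saved under pics/ and viewed, at most 10 in all, crops included, and the job is handed in when it is done.

```bash
ls; mkdir -p pics; python3 - <<'E'
from workcell import sensors, viewer
import cv2, numpy as np
s=sensors.read_state(); print(s)
for n in ["scene","top","wrist"]:
    p=viewer.camera_params(n); print(n,np.round(p["K"],1).tolist(),np.round(p["world_to_cam"],4).tolist())
    cv2.imwrite(f"pics/{n}0.png",viewer.read_camera(n)[:,:,::-1])
E
```

```text
pics
{'time': 0.0, 'q': array([ 1.11808187e+00,  2.64759303e-01,  1.60538600e+00, -1.71262295e-06,
        1.27368234e+00, -3.69074107e-02]), 'joint_vel': array([-1.75000248e-03,  4.40324750e-04, -3.22103593e-05,  1.82470094e-03,
        1.37017460e-03,  1.05590007e-03]), 'joint_torque': array([ 2.01856354e-03, -5.15097463e+01, -3.67325377e+01, -1.56749775e-04,
        1.27483290e-02, -2.44540371e-05]), 'tool_pos': array([0.27231137, 0.61676707, 0.20225146]), 'tcp_rot': array([-0.64834044, -3.07341083,  0.00340606]), 'wrist_force': array([ 0.00248096, -0.31718582, -0.16798828]), 'torque': array([-0.0246136 , -0.02933152, -0.00297055]), 'grip_force': 0.0, 'width': 0.9999061527100516}
scene [[421.6, 0.0, 314.8], [0.0, 421.6, 201.7], [0.0, 0.0, 1.0]] [[-0.559, 0.8292, 0.0044, 0.3465], [0.5534, 0.377, -0.7428, -0.1958], [-0.6175, -0.4127, -0.6695, 1.3494], [0.0, 0.0, 0.0, 1.0]]
top [[484.9, 0.0, 312.5], [0.0, 484.9, 196.0], [0.0, 0.0, 1.0]] [[0.0266, -0.9996, 0.0089, -0.0429], [-0.9944, -0.0274, -0.1019, 0.6008], [0.1021, -0.0061, -0.9948, 1.1992], [0.0, 0.0, 0.0, 1.0]]
wrist [[309.7, 0.0, 321.5], [0.0, 309.7, 199.8], [0.0, 0.0, 1.0]] [[0.4052, 0.9142, -0.0029, -0.6731], [0.8682, -0.3838, 0.3144, -0.0403], [0.2863, -0.1299, -0.9493, 0.3826], [0.0, 0.0, 0.0, 1.0]]
```

View pics/scene0.png

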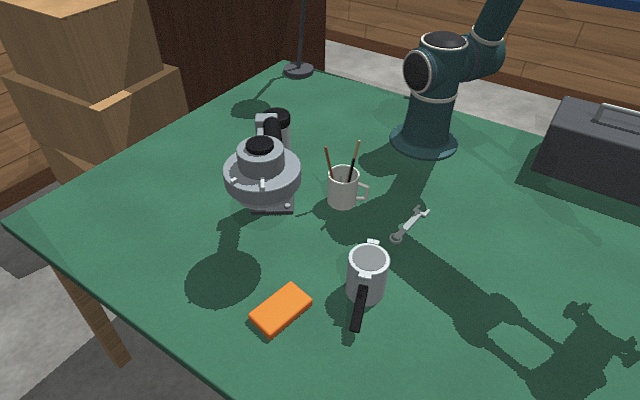

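View pics/top0.png

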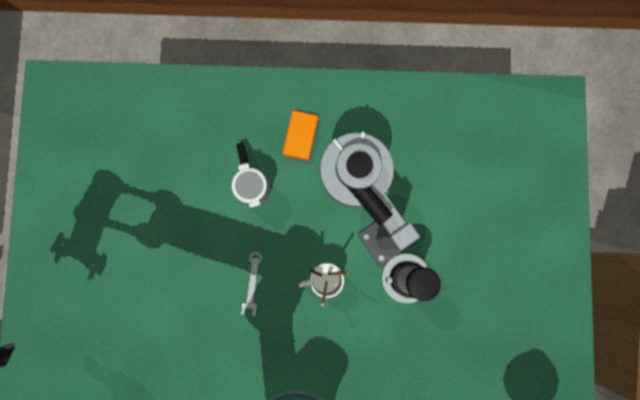

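The scene view shows the cup near (368,270) with its handle towards the camera at (358,310), and the head at (262,175). The top view shows the cup at (249,185) with its handle at (242,152), the head's flange at (357,169), the pad at (301,134), the mug at (326,280) and the router at (405,280). Next I'll enlarge both.

```bash
python3 - <<'E'
import cv2
t=cv2.imread("pics/top0.png"); s=cv2.imread("pics/scene0.png")
cv2.imwrite("pics/tc.png",cv2.resize(t[120:240,220:420],None,fx=4,fy=4,interpolation=cv2.INTER_CUBIC))
cv2.imwrite("pics/sc.png",cv2.resize(s[120:345,210:410],None,fx=2.66667,fy=2.66667,interpolation=cv2.INTER_CUBIC))
E
```

```text
(no output)
```

View pics/tc.png

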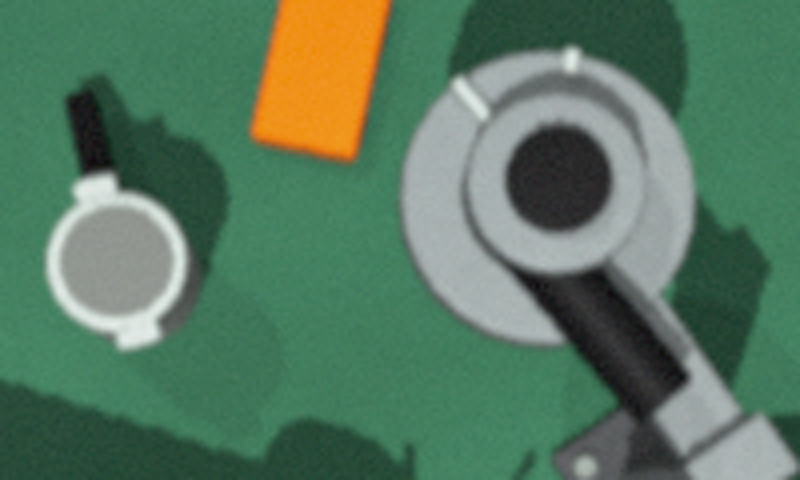

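View pics/sc.png

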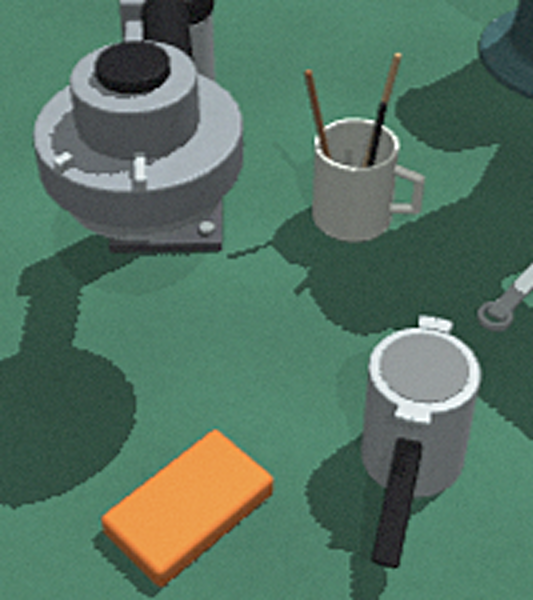

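Crop readings:

| Feature | Top crop | Scene crop |
|---|---|---|
| Cup rim centre | (118,261) | (424.5,368) |
| Handle lug | (95,186) | (413,412) |
| Far lug | (138,335) | (436,324) |
| Head cap | (559,177) | (132,67) |
| Long rib | (472,98) | (140,172) |
| Short rib | (572,60) | (63,160) |

Now I'll triangulate these.

```bash
cat > h.py <<'E'
import numpy as np, cv2
from workcell import viewer
P={}
for n in ("top","scene"):
    p=viewer.camera_params(n); P[n]=np.array(p["K"])@np.array(p["world_to_cam"])[:3]
def tp(x,y): return ((x+.5)/4-.5+220,(y+.5)/4-.5+120)
def sp(x,y): return ((x+.5)/2.66667-.5+210,(y+.5)/2.66667-.5+120)
def tri(a,b):
    X=cv2.triangulatePoints(P["top"],P["scene"],np.array(a,float).reshape(2,1),np.array(b,float).reshape(2,1)).ravel(); return X[:3]/X[3]
def plane(n,uv,z):
    M=P[n]; A=np.c_[M[:,0],M[:,1],-np.array([*uv,1])]; return np.linalg.solve(A,-(M[:,2]*z+M[:,3]))[:2]
E
python3 - <<'E'
from h import *
np.set_printoptions(precision=4,suppress=True)
d=dict(cup=((118,261),(424.5,368)),lugh=((95,186),(413,412)),lugf=((138,335),(436,324)),knob=((559,177),(132,67)),long=((472,98),(140,172)),short=((572,60),(63,160)))
R={k:tri(tp(*a),sp(*b)) for k,(a,b) in d.items()}
for k,v in R.items(): print(k,v)
an=lambda v:np.degrees(np.arctan2(v[1],v[0]))
print("cup handle->far yaw",an(R['lugf']-R['lugh']), 'top-plane', plane('top',tp(118,261),.11),plane('scene',sp(424.5,368),.11))
l,h=[plane('top',tp(*p),.11) for p in((138,335),(95,186))];print('yaw top',an(l-h))
l,h=[plane('scene',sp(*p),.11) for p in((436,324),(413,412))];print('yaw scene',an(l-h))
z=R['long'][2]
for z in(.24,.25,.26):
  c=plane('top',tp(548,197),z); e=[plane('top',tp(x,197),z)for x in(401,695)]
  print(z,'flange top',c,'diam',np.linalg.norm(e[0]-e[1]))
  for k in('long','short'):
    print(k,an(plane('top',tp(*d[k][0]),z)-c),an(plane('top',tp(*d[k][0]),z)-R['knob'][:2]))
E
```

```text
cup [0.6158 0.126  0.1081]
lugh [0.66   0.1406 0.1123]
lugf [0.5719 0.1123 0.1089]
knob [ 0.6405 -0.1162  0.3002]
long [ 0.6887 -0.0743  0.2557]
short [ 0.7101 -0.1263  0.2571]
cup handle->far yaw -162.13288296558116 top-plane [0.6159 0.125 ] [0.6167 0.1276]
yaw top -161.7996400600211
yaw scene -162.50222327346404
0.24 flange top [ 0.6405 -0.1173] diam 0.15573704564410823
long 38.447742945989496 37.74557612275188
short -8.827710011884069 -9.646029102900698
0.25 flange top [ 0.6388 -0.1163] diam 0.1542019088897422
long 38.44774294598946 39.299433093209664
short -8.827710011884015 -9.116650334438074
0.26 flange top [ 0.6372 -0.1153] diam 0.15266677213537594
long 38.44774294598956 40.91701605978176
short -8.827710011884157 -8.549684440048798
```

```bash
cat >> h.py <<'E'
from scipy.spatial.transform import Rotation as Ro
from workcell import sensors
np.set_printoptions(precision=2,suppress=True)
def toolR(hdeg,tilt=35):
    a,t=np.radians(hdeg),np.radians(tilt); h=np.array([np.cos(a),np.sin(a),0]);Z=np.array([0,0,1.])
    z=-np.sin(t)*h-np.cos(t)*Z; y=np.array([np.sin(a),-np.cos(a),0]); return np.c_[np.cross(y,z),y,z]
def gripz(c,hdeg,z0): # grip point for cup axis c, handle dir, underside height z0
    a=np.radians(hdeg); return np.array([c[0]+.0989*np.cos(a),c[1]+.0989*np.sin(a),z0+.036])
def go(pos,R):
    s=sensors.read_state(); R0=Ro.from_rotvec(s["tcp_rot"]).as_matrix()
    print("t",round(s["time"],2),"q",s["q"],"shift mm in tool",1000*R0.T@(pos-s["tool_pos"]),"turn deg in tool",np.degrees(Ro.from_matrix(R0.T@R).as_rotvec()))
E
python3 - <<'E'
from h import *
R=toolR(18); g=gripz((.616,.126),18,0); p=g+R[:,2]*(.019-.1); print(p); go(np.r_[p[:2],.2],R)
E
```

```text
[0.75 0.17 0.1 ]
t 0.15 q [ 1.12  0.26  1.61 -0.    1.27 -0.04] shift mm in tool [-620.95 -213.35    2.88] turn deg in tool [ 41.83 -15.88 132.83]
```

```bash
python3 -m inch '[-39,-13.3,0,0,0,0,85,-39,-13.3,0,0,0,0,85,-39,-13.3,0,0,0,0,85,-39,-13.3,0,0,0,0,85,-39,-13.3,0,0,0,0,85,-39,-13.3,0,0,0,0,85,-39,-13.3,0,0,0,0,85,-39,-13.3,0,0,0,0,85]' 
python3 -m inch '[-39,-13.3,0,0,0,0,85,-39,-13.3,0,0,0,0,85,-39,-13.3,0,0,0,0,85,-39,-13.3,0,0,0,0,85,-39,-13.3,0,0,0,0,85,-39,-13.3,0,0,0,0,85,-39,-13.3,0,0,0,0,85,-39,-13.3,0,0,0,0,85]'
python3 -m inch '[0,0,0,2.53,-0.96,8.05,85,0,0,0,2.53,-0.96,8.05,85,0,0,0,2.53,-0.96,8.05,85,0,0,0,2.53,-0.96,8.05,85,0,0,0,2.53,-0.96,8.05,85,0,0,0,2.53,-0.96,8.05,85,0,0,0,2.53,-0.96,8.05,85,0,0,0,2.53,-0.96,8.05,85]'
python3 -m inch '[0,0,0,2.53,-0.96,8.05,85,0,0,0,2.53,-0.96,8.05,85,0,0,0,2.53,-0.96,8.05,85,0,0,0,2.53,-0.96,8.05,85,0,0,0,2.53,-0.96,8.05,85,0,0,0,2.53,-0.96,8.05,85,0,0,0,2.53,-0.96,8.05,85,0,0,0,2.53,-0.96,8.05,85]'
python3 - <<'E'
from h import *
R=toolR(18); g=gripz((.616,.126),18,0); p=g+R[:,2]*(.019-.1); go(p,R)
E
```

```text
time: 0.95
tool_pos: [0.5159, 0.3927, 0.2032]
tcp_rot: [-0.648, -3.074, 0.001]
wrist_force: [-0.4, -0.1, -0.6]
width: 0.992
grip_force: 0.0
time: 1.75
tool_pos: [0.7583, 0.1694, 0.2029]
tcp_rot: [-0.648, -3.073, 0.0]
wrist_force: [0.7, 0.3, 0.3]
width: 0.994
grip_force: 0.0
time: 2.55
tool_pos: [0.7571, 0.1712, 0.203]
tcp_rot: [2.134, 2.162, -0.547]
wrist_force: [0.1, -0.6, -1.3]
width: 0.994
grip_force: 0.0
time: 3.35
tool_pos: [0.7574, 0.1711, 0.2022]
tcp_rot: [2.862, 0.56, -0.894]
wrist_force: [0.4, -0.0, -0.9]
width: 0.996
grip_force: 0.0
t 3.35 q [ 0.22  0.97  0.65 -0.08  2.12  1.39] shift mm in tool [54.08  1.18 84.04] turn deg in tool [ 1.12 -0.49  3.8 ]
```

```bash
python3 -m inch '[14,0.3,21,0,0,0,85,14,0.3,21,0,0,0,85,13,0.3,21,0,0,0,85,13,0.3,21,0,0,0,85,0,0,0,1.1,-0.5,3.8,85,0,0,0,0,0,0,85,0,0,0,0,0,0,85,0,0,0,0,0,0,85]'
python3 - <<'E'
from h import *
s=sensors.read_state(); p=viewer.camera_params("wrist"); W=np.array(p["world_to_cam"])
np.savez("w1.npz",W=W,K=p["K"])
cv2.imwrite("pics/w1.png",viewer.read_camera("wrist")[:,:,::-1])
R=toolR(18); g=gripz((.616,.126),18,0); pp=g+R[:,2]*.019; go(pp,R)
R0=Ro.from_rotvec(s["tcp_rot"]).as_matrix(); C=-W[:3,:3].T@W[:3,3]; print("cam in tool",1000*R0.T@(C-s["tool_pos"]), (W[:3,:3]@R0).round(2))
K=np.array(p["K"])
def pix(X):
    c=W[:3,:3]@X+W[:3,3]; r=np.hypot(c[0],c[1]); th=np.arctan2(r,c[2]); return K[:2,2]+K[0,0]*th*c[:2]/r
a=np.radians(18);h=np.array([np.cos(a),np.sin(a)])
for n,d,z in (("grip",.0989,.036),("root top",.042,.07+.0127),("tip",.12,.024),("lug",.052,.11),("axis top",0,.11)):
    print(n,pix(np.array([.616+d*h[0],.126+d*h[1],z])))
E
```

```text
time: 4.15
tool_pos: [0.7551, 0.171, 0.1048]
tcp_rot: [2.874, 0.465, -0.9]
wrist_force: [0.3, 0.1, 0.5]
width: 0.993
grip_force: 0.0
t 4.2 q [ 0.22  1.01  0.76 -0.06  1.98  1.46] shift mm in tool [  0.36  -0.39 102.67] turn deg in tool [ 0.13 -0.25  0.34]
cam in tool [  79.58   -0.   -170.98] [[-0.    1.    0.  ]
 [-0.95 -0.   -0.31]
 [-0.31 -0.    0.95]]
grip [321.22 194.2 ]
root top [320.91 271.25]
tip [321.34 167.25]
lug [320.9  295.14]
axis top [320.74 311.66]
```

View pics/w1.png

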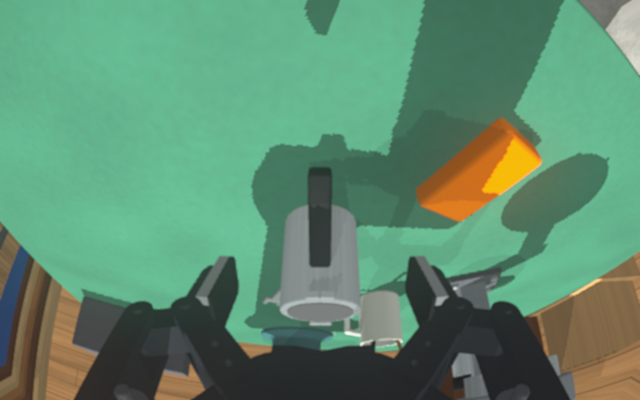

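The wrist view shows the handle bar running from (319,168) at the tip to (320,265) at the root. The predictions were (321,167) and (321,271), so they agree within about 1 mm. I'll advance and grip.

```bash
python3 -m inch '[0,0.3,17,0,0,0,85,0,0.2,17,0,0,0,85,0,0,17,0,0,0,85,0,0,17,0,0,0,85,0,0,17,0,0,0,85,0,0,17,0,0,0,85,0,0,0,0,0,0,85,0,0,0,0,0,0,85]'
python3 -m inch '[0,0,0,0,0,0,10,0,0,0,0,0,0,10,0,0,0,0,0,0,10,0,0,0,0,0,0,10,0,0,0,0,0,0,10,0,0,0,0,0,0,10,0,0,0,0,0,0,10,0,0,0,0,0,0,10]' 80
python3 - <<'E'
from h import *
R=toolR(18); g=gripz((.616,.126),18,0); pp=g+R[:,2]*.019; go(pp,R)
E
```

```text
time: 5.0
tool_pos: [0.6995, 0.1523, 0.0209]
tcp_rot: [2.874, 0.464, -0.902]
wrist_force: [-0.9, 0.6, 0.7]
width: 0.997
grip_force: 0.0
time: 5.8
tool_pos: [0.6995, 0.1523, 0.0204]
tcp_rot: [2.874, 0.464, -0.902]
wrist_force: [0.9, 0.7, 2.3]
width: 0.182
grip_force: 78.3
t 5.8 q [ 0.21  0.93  1.05 -0.06  1.76  1.47] shift mm in tool [ 0.33 -0.8  -0.28] turn deg in tool [ 0.1  -0.17  0.3 ]
```

```bash
python3 -m inch '[-4.3,0,-6.1,0,0,0,10,-8.6,0,-12.3,0,0,0,10,-8.6,0,-12.3,0,0,0,10,-8.6,0,-12.3,0,0,0,10,-4.3,0,-6.1,0,0,0,10,0,0,0,0,0,0,10,0,0,0,0,0,0,10,0,0,0,0,0,0,10]'
python3 - <<'E'
from h import *
a,b=viewer.read_camera("top")[:,:,::-1],viewer.read_camera("scene")[:,:,::-1]
A=cv2.resize(a[100:250,200:400],None,fx=2,fy=2,interpolation=cv2.INTER_CUBIC)
B=cv2.resize(b[180:330,290:490],None,fx=4,fy=4,interpolation=cv2.INTER_CUBIC)
im=np.vstack([A[:, :400], np.zeros((300,400,3),np.uint8)]); im=np.hstack([B[:600,:400] if 0 else cv2.resize(b[170:345,300:433],None,fx=3,fy=3.42857//1 if 0 else 3,interpolation=cv2.INTER_CUBIC)[:525]]); 
cv2.imwrite("pics/s2full.png",b); cv2.imwrite("pics/t2full.png",a)
L=cv2.resize(b[170:345,290:430],None,fx=3,fy=3,interpolation=cv2.INTER_CUBIC); T=cv2.resize(a[130:230,215:305],None,fx=4,fy=4,interpolation=cv2.INTER_CUBIC)
o=np.zeros((525,780,3),np.uint8); o[:,:420]=L; o[:400,420:]=T; cv2.imwrite("pics/c2.png",o)
R=toolR(-9.5); g=gripz((.640,-.1165),-9.5,.060); go(g+R[:,2]*.019,R)
E
```

```text
time: 6.6
tool_pos: [0.6986, 0.1519, 0.079]
tcp_rot: [2.873, 0.464, -0.905]
wrist_force: [-0.5, 0.0, -1.7]
width: 0.176
grip_force: 78.5
t 6.7 q [ 0.21  0.88  1.03 -0.06  1.84  1.46] shift mm in tool [-51.98 277.46  33.83] turn deg in tool [15.87  0.02 22.83]
```

View pics/c2.png

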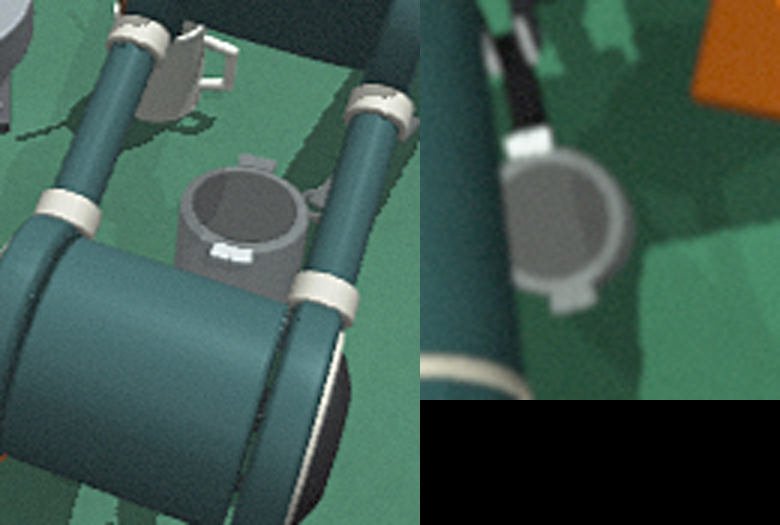

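The cup has been lifted and hangs upright:

- **Scene crop:** lugs at (232,253) and (257,162).
- **Top crop:** lugs at (527,142) and (573,299).

I'll triangulate these to check where the cup sits in the grip.

```bash
cat >> h.py <<'E'
def cupcheck(near,far):
    n,f=np.array(near),np.array(far); s=sensors.read_state(); R0=Ro.from_rotvec(s["tcp_rot"]).as_matrix()
    c=(n+f)/2; d=n-f; h=np.degrees(np.arctan2(d[1],d[0])); tx=R0[:,0]
    hx=np.degrees(np.arctan2(tx[1],tx[0])); e=c-s["tool_pos"]; a=np.radians(hx)
    print("lug mid",1000*c,"handle dir",h,"tool dir",hx,"slope deg",np.degrees(np.arcsin(d[2]/np.linalg.norm(d))),
      "axis from TCP along/left/up",1000*np.array([e[0]*np.cos(a)+e[1]*np.sin(a),-e[0]*np.sin(a)+e[1]*np.cos(a),e[2]]))
E
python3 - <<'E'
from h import *
T=lambda x,y:((x-420+.5)/4-.5+215,(y+.5)/4-.5+130)
S=lambda x,y:((x+.5)/3-.5+290,(y+.5)/3-.5+170)
cupcheck(tri(T(527,142),S(232,253)),tri(T(573,299),S(257,162)))
print("expected along",-98.9+19*np.sin(np.radians(35)),"up",110-36+19*np.cos(np.radians(35)))
E
```

```text
lug mid [609.96 123.74 158.68] handle dir 17.863625921508334 tool dir 18.37631318218449 slope deg 5.923013171895324 axis from TCP along/left/up [-92.87   1.22  79.87]
expected along -88.00204770933013 up 89.56388884149084
```

The cup has pitched about 6° in the grip, with its far side drooping. I'll raise the grip to 120 N, tilt the tool to 41° to level the cup, and stage it beside the head at handle direction -9.5°.

```bash
python3 - <<'E'
from h import *
R=toolR(-9.5,41); g=gripz((.645,.025),-9.5,.058); go(g+R[:,2]*.019,R)
E
```

```text
t 6.7 q [ 0.21  0.88  1.03 -0.06  1.84  1.46] shift mm in tool [-12.24 143.96   7.23] turn deg in tool [17.05 -5.87 21.98]
```

```bash
python3 -m inch '[0,0,0,0,0,0,5,-1,10,1,0,0,0,5,-2,22,1,0,0,0,5,-2,27,1.2,0,0,0,5,-2,27,1,0,0,0,5,-2,27,1,0,0,0,5,-2,21,1,0,0,0,5,-1,10,1,0,0,0,5]' 120
python3 -m inch '[0,0,0,2.13,-0.73,2.75,5,0,0,0,2.13,-0.73,2.75,5,0,0,0,2.13,-0.73,2.75,5,0,0,0,2.13,-0.73,2.75,5,0,0,0,2.13,-0.73,2.75,5,0,0,0,2.13,-0.73,2.75,5,0,0,0,2.13,-0.73,2.75,5,0,0,0,2.13,-0.73,2.75,5]'
python3 - <<'E'
from h import *
a,b=viewer.read_camera("top")[:,:,::-1],viewer.read_camera("scene")[:,:,::-1]
s=sensors.read_state(); W=np.array([.645,.025,.168,1]); 
o=np.zeros((520,800,3),np.uint8); 
for i,(n,im) in enumerate((("top",a),("scene",b))):
    q=P[n]@W; u=q[:2]/q[2]; x,y=[int(v) for v in u]; x-=50;y-=65; print(n,x,y)
    o[:,400*i:400*i+400]=cv2.resize(im[y:y+130,x:x+100],None,fx=4,fy=4,interpolation=cv2.INTER_CUBIC)
cv2.imwrite("pics/c3.png",o)
R=toolR(-9.5,41); g=gripz((.640,-.1165),-9.5,.058); go(g+R[:,2]*.019,R)
E
```

```text
time: 7.5
tool_pos: [0.7317, 0.0067, 0.0809]
tcp_rot: [2.875, 0.458, -0.903]
wrist_force: [-0.3, -0.5, -2.2]
width: 0.149
grip_force: 118.1
time: 8.3
tool_pos: [0.7312, 0.011, 0.0805]
tcp_rot: [-2.879, 0.242, 1.074]
wrist_force: [-0.0, 0.2, -2.0]
width: 0.151
grip_force: 118.2
top 240 105
scene 268 159
t 8.4 q [-0.06  1.    0.86  0.08  1.99  1.69] shift mm in tool [ 13.53 138.99 -11.32] turn deg in tool [-0.08 -0.1  -0.08]
```

View pics/c3.png

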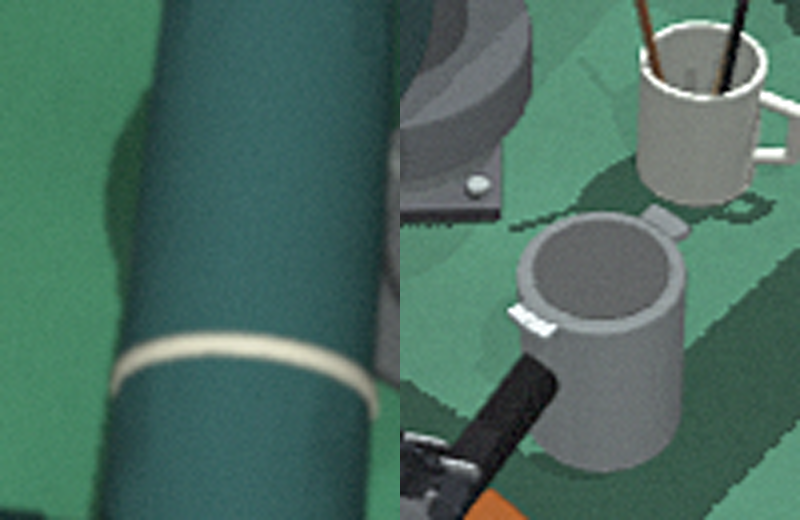

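The top view is blocked by the arm. The scene crop shows:

- **Rim:** x from 517 to 687, y from 212 to 332.
- **Lugs:** near (533,318), far (665,221).
- **Bottom edge:** lowest point at (603,470), right side at x = 683.

I'll fit the cup pose to these with a prior from the tool pose.

```bash
cat >> h.py <<'E'
from scipy.optimize import least_squares
def fitcup(rim,near,far,bot,S,tilt0=35):
    """rim=(xl,xr,yt,yb), bot=(ymax,xr) crop px in scene, S maps crop->pixel. cup origin at underside axis"""
    s=sensors.read_state(); R0=Ro.from_rotvec(s["tcp_rot"]).as_matrix(); h0=np.degrees(np.arctan2(*R0[[1,0],0]))
    grip=s["tool_pos"]-.019*R0[:,2]
    t=np.linspace(0,2*np.pi,361); circ=np.c_[np.cos(t),np.sin(t),0*t]*.042
    def pose(p):
        a=np.radians(h0+180+p[0]); Rc=Ro.from_euler("ZYX",[a,np.radians(p[1]),np.radians(p[2])]).as_matrix() 
        o=grip+p[3:6]/1000-Rc@np.array([-.0989,0,.036]); return Rc,o
    def pr(X):
        q=X@P["scene"][:,:3].T+P["scene"][:,3]; return q[:,:2]/q[:,2:]
    def res(p):
        Rc,o=pose(p); top=pr((circ+[0,0,.11])@Rc.T+o); b=pr(circ@Rc.T+o)
        lg=pr(np.array([[-.0475,0,.110],[.0475,0,.110]])@Rc.T+o)
        m=[top[:,0].min()-S(rim[0],0)[0],top[:,0].max()-S(rim[1],0)[0],top[:,1].min()-S(0,rim[2])[1],top[:,1].max()-S(0,rim[3])[1],
           *(lg[0]-S(*near)),*(lg[1]-S(*far)),b[:,1].max()-S(0,bot[0])[1],b[:,0].max()-S(bot[1],0)[0]]
        return np.r_[np.array(m)/.5,p[0]/1.5,p[1]/8,p[2]/1.5,p[3:6]/1.5]
    r=least_squares(res,np.zeros(6)); Rc,o=pose(r.x); print("yaw,pitch,roll deg, dgrip mm",r.x,"pix res",r.fun[:10]*.5)
    print("pitch + = handle side up / far side down; axis at underside",o*1000,"at top",1000*(o+Rc@[0,0,.11]),"handle dir",h0+r.x[0]); return Rc,o
E
python3 - <<'E'
from h import *
S=lambda x,y:((x-400+.5)/4-.5+268,(y+.5)/4-.5+159)
fitcup((517,687,212,332),(533,316),(665,219),(470,683),S)
E
```

```text
yaw,pitch,roll deg, dgrip mm [-0.68 -0.83 -0.19 -0.34  0.56 -1.23] pix res [-0.21  0.14 -1.14 -0.4  -0.12  0.57  0.52 -0.25  1.01 -0.49]
pitch + = handle side up / far side down; axis at underside [645.2   25.56  58.54] at top [646.7   24.92 168.53] handle dir -10.28193659161698
```

```bash
python3 - <<'E'
from h import *
t=np.linspace(0,2*np.pi,361)
def ext(n,c,r,z,inv):
    X=np.c_[c[0]+r*np.cos(t),c[1]+r*np.sin(t),0*t+z,1+0*t]@P[n].T; u=X[:,:2]/X[:,2:]; u=inv(u)
    print(n,z,"x",u[:,0].min(),u[:,0].max(),"y",u[:,1].min(),u[:,1].max())
it=lambda u:(u+.5-[220,120])*4-.5
isc=lambda u:(u+.5-[210,120])*2.66667-.5
c=(.640,-.1165)
for z in(.214,.25): ext("top",c,.078,z,it); ext("scene",c,.078,z,isc)
ext("scene",c,.062,.188,isc)
R=toolR(-9.5,41); s=sensors.read_state()
R0=Ro.from_rotvec(s["tcp_rot"]).as_matrix()
d=np.array([.640,-.1165,.058])-np.array([.6458,.0253,.0585]); print("to head in tool",1000*R0.T@d)
E
```

```text
top 0.214 x 398.04710802395607 685.3441019107838 y 64.14987606474199 348.6710578237107
scene 0.214 x 36.957788406724475 242.5342313313935 y 100.06043846723246 229.4960719264067
top 0.25 x 399.59730466817905 697.0071943419948 y 48.772345963992166 343.15334532594875
scene 0.25 x 30.06932536061747 241.6592122625724 y 63.19079604091874 191.14334425571602
scene 0.188 x 62.653169531729375 222.64433890577803 y 137.36156310533235 240.75427591976552
to head in tool [ 13.89 140.78 -11.39]
```

```bash
python3 -m inch '[1,8,-0.8,0,0,0,5,1.6,18,-1.7,0,0,0,5,2.2,24,-2.2,0,0,0,5,2.4,26,-2.4,0,0,0,5,2.4,26,-2.4,0,0,0,5,1.7,20,-1.9,0,0,0,5,1.1,12,-1.2,0,0,0,5,0.5,6.2,-0.6,0,0,0,5]'
python3 -m inch '[0,0,0,0,0,0.7,5,0,0,0,0,0,0,5,0,0,0,0,0,0,5,0,0,0,0,0,0,5,0,0,0,0,0,0,5,0,0,0,0,0,0,5,0,0,0,0,0,0,5,0,0,0,0,0,0,5]'
python3 - <<'E'
from h import *
b=viewer.read_camera("scene")[:,:,::-1]; cv2.imwrite("pics/s4full.png",b)
cv2.imwrite("pics/c4.png",cv2.resize(b[130:270,200:360],None,fx=4.25,fy=4.25,interpolation=cv2.INTER_CUBIC)[:595])
R=toolR(-9.5,41); g=gripz((.6405,-.116),-9.5,.060); go(g+R[:,2]*.019,R)
t=np.linspace(0,2*np.pi,361)
def ext(c,r,z):
    X=np.c_[c[0]+r*np.cos(t),c[1]+r*np.sin(t),0*t+z,1+0*t]@P["scene"].T; u=X[:,:2]/X[:,2:]; u=(u+.5-[200,130])*4.25-.5
    print(r,z,"x",u[:,0].min(),u[:,0].max(),"y",u[:,1].min(),u[:,1].max())
for r,z in((.078,.25),(.078,.214),(.062,.188),(.042,.17),(.042,.06)): ext((.6405,-.116),r,z)
E
```

```text
time: 9.2
tool_pos: [0.7259, -0.1327, 0.0821]
tcp_rot: [-2.88, 0.242, 1.073]
wrist_force: [0.2, 0.4, -1.4]
width: 0.149
grip_force: 118.2
time: 10.0
tool_pos: [0.7261, -0.1304, 0.0823]
tcp_rot: [-2.883, 0.257, 1.075]
wrist_force: [0.2, -0.6, -1.7]
width: 0.15
grip_force: 118.1
t 10.05 q [-0.2   1.02  0.81 -0.02  2.01  1.55] shift mm in tool [ 0.09 -0.13  0.69] turn deg in tool [-0.03 -0.14 -0.69]
0.078 0.25 x 90.76419309052025 428.19248626614876 y 59.298083369192106 263.47555368532323
0.078 0.214 x 101.74806743444384 429.58082411887483 y 118.07122872706562 324.6080254049816
0.062 0.188 x 142.72314698619783 397.85771959735274 y 177.5482273118231 342.52475959712916
0.042 0.17 x 188.28258293112407 358.6198910510029 y 229.32103200027768 341.3397646302412
0.042 0.06 x 210.5423155025792 367.72488196694883 y 382.4767763097113 495.8987202305172
```

View pics/c4.png

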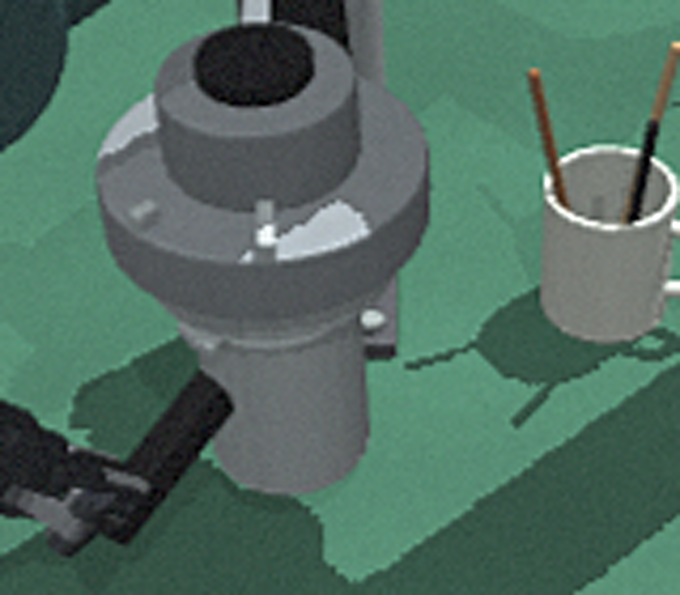

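The flange spans x from 97 to 430, and the cup bottom spans x from 213 to 369 with its lowest point at y = 493. All match the prediction within about 2 crop px, or about 1 mm. The cup is centred under the ring, so I'll push up and watch the force.

```bash
python3 -m inch '[-1.97,0,-2.27,0,0,0,5,-1.97,0,-2.27,0,0,0,5,-1.97,0,-2.27,0,0,0,5,-1.97,0,-2.27,0,0,0,5,-1.97,0,-2.27,0,0,0,5,-1.97,0,-2.27,0,0,0,5,-1.97,0,-2.27,0,0,0,5,-1.97,0,-2.27,0,0,0,5]'
```

```text
time: 10.85
tool_pos: [0.7261, -0.1304, 0.1064]
tcp_rot: [-2.883, 0.257, 1.075]
wrist_force: [-0.1, -1.0, -1.9]
width: 0.147
grip_force: 117.9
```

No contact, and the lug tops are already inside the ring. I'll go up the last 14 mm.

```bash
python3 -m inch '[-1.31,0,-1.51,0,0,0,5,-1.31,0,-1.51,0,0,0,5,-1.31,0,-1.51,0,0,0,5,-1.31,0,-1.51,0,0,0,5,-1.31,0,-1.51,0,0,0,5,-1.31,0,-1.51,0,0,0,5,-1.31,0,-1.51,0,0,0,5,0,0,0,0,0,0,5]'
python3 - <<'E'
from h import *
R=toolR(-9.5,41); g=gripz((.6405,-.116),-9.5,.098); go(g+R[:,2]*.019,R)
E
```

```text
time: 11.65
tool_pos: [0.7262, -0.1302, 0.1208]
tcp_rot: [-2.883, 0.257, 1.074]
wrist_force: [-1.3, -1.5, -2.0]
width: 0.146
grip_force: 118.6
t 11.65 q [-0.2   1.    0.79 -0.02  2.06  1.55] shift mm in tool [0.44 0.17 1.17] turn deg in tool [-0.03 -0.16 -0.69]
```

```bash
python3 -m inch '[-0.09,-4.52,0.08,-1.97,0,-2.27,5,-0.09,-4.52,0.08,-1.97,0,-2.27,5,-0.09,-4.52,0.08,-1.97,0,-2.27,5,-0.09,-4.52,0.08,-1.97,0,-2.27,5,-0.09,-4.52,0.08,-1.97,0,-2.27,5,-0.09,-4.52,0.08,-1.97,0,-2.27,5,-0.09,-4.52,0.08,-1.97,0,-2.27,5,-0.09,-4.52,0.08,-1.97,0,-2.27,5]'
cat > c.py <<'E'
from h import *
s=sensors.read_state(); R0=Ro.from_rotvec(s["tcp_rot"]).as_matrix(); h=np.degrees(np.arctan2(*R0[[1,0],0])); a=np.radians(h)
ax=s["tool_pos"]-.0864*np.array([np.cos(a),np.sin(a),0]); print("tool dir",h,"axis est",ax[:2]*1000,"z",s["tool_pos"][2]*1000,"tilt",np.degrees(np.arcsin(-R0[2,0])),"roll",np.degrees(R0[2,1]),"F",s["wrist_force"],"M",s["torque"])
E
python3 c.py
```

```text
time: 12.45
tool_pos: [0.7248, -0.094, 0.1199]
tcp_rot: [2.837, 0.348, -1.061]
wrist_force: [-0.0, -0.2, -2.2]
width: 0.145
grip_force: 119.9
tool dir 13.771048926247962 axis est [ 640.89 -114.55] z 119.93282063480886 tilt 41.04924388298403 roll 0.4085575876139024 F [-0.   -0.2  -2.15] M [ 0.09 -0.69  0.07]
```

```bash
python3 -m inch '[-0.1,-4.67,0.08,-2.03,0,-2.34,5,-0.1,-4.67,0.08,-2.03,0,-2.34,5,-0.1,-4.67,0.08,-2.03,0,-2.34,5,-0.1,-4.67,0.08,-2.03,0,-2.34,5,-0.1,-4.67,0.08,-2.03,0,-2.34,5,-0.1,-4.67,0.08,-2.03,0,-2.34,5,-0.1,-4.67,0.08,-2.03,0,-2.34,5,-0.1,-4.67,0.08,-2.03,0,-2.34,5]'
python3 -m inch '[0,0,0,0,0,0,5,0,0,0,0,0,0,5,0,0,0,0,0,0,5,0,0,0,0,0,0,5,0,0,0,0,0,0,5,0,0,0,0,0,0,5,0,0,0,0,0,0,5,0,0,0,0,0,0,5]'
python3 c.py
```

```text
time: 13.25
tool_pos: [0.7081, -0.0606, 0.1198]
tcp_rot: [2.581, 0.908, -0.967]
wrist_force: [-0.9, -1.0, -2.6]
width: 0.141
grip_force: 119.6
time: 14.05
tool_pos: [0.7084, -0.0612, 0.1197]
tcp_rot: [2.582, 0.905, -0.968]
wrist_force: [-0.1, -1.3, -2.0]
width: 0.147
grip_force: 120.0
tool dir 38.472932056717994 axis est [ 640.73 -114.97] z 119.71520633782178 tilt 41.21450182377825 roll 0.35078935128428307 F [-0.1  -1.33 -1.99] M [ 0.47 -0.65  0.06]
```

```bash
python3 -m inch '[-0.35,-1.25,0.3,-0.66,0,-0.76,5,-0.35,-1.25,0.3,-0.66,0,-0.76,5,0,0,0,0,0,0,5,0.79,0,0.91,0,0,0,5,0.79,0,0.91,0,0,0,5,0.79,0,0.91,0,0,0,5,0.79,0,0.91,0,0,0,5,0,0,0,0,0,0,5]'
python3 c.py
python3 -m inch '[0.66,0,0.75,0,0,0,5,0.66,0,0.75,0,0,0,5,0.66,0,0.75,0,0,0,5,0,0,0,0,0,0,5,0,0,0,0,0,0,5,0,0,0,0,0,0,5,0,0,0,0,0,0,5,0,0,0,0,0,0,5]'
python3 c.py
```

```text
time: 14.85
tool_pos: [0.7059, -0.0598, 0.1146]
tcp_rot: [2.557, 0.948, -0.959]
wrist_force: [0.0, 0.1, -1.9]
width: 0.145
grip_force: 121.1
tool dir 40.516399044551854 axis est [ 640.23 -115.91] z 114.57173456455838 tilt 41.24322580632966 roll 0.31827012310756103 F [ 0.    0.07 -1.93] M [ 0.47 -0.57 -0.02]
time: 15.65
tool_pos: [0.7061, -0.0598, 0.112]
tcp_rot: [2.557, 0.948, -0.958]
wrist_force: [-0.1, -0.6, -2.0]
width: 0.143
grip_force: 121.1
tool dir 40.50269041870567 axis est [ 640.39 -115.87] z 112.00361743931842 tilt 41.220353811910925 roll 0.3424256006591684 F [-0.12 -0.64 -1.97] M [ 0.53 -0.56 -0.02]
```

There's no contact at about 90 mm underside. A lug on the ridge would have touched at 94, so the lugs are over the pockets. I'll lower it gently to contact.

```bash
python3 -m inch '[0.33,0,0.38,0,0,0,5,0,0,0,0,0,0,5,0.33,0,0.38,0,0,0,5,0,0,0,0,0,0,5,0.33,0,0.38,0,0,0,5,0,0,0,0,0,0,5,0,0,0,0,0,0,5,0,0,0,0,0,0,5]'
python3 c.py
python3 -m inch '[0.33,0,0.38,0,0,0,5,0,0,0,0,0,0,5,0.33,0,0.38,0,0,0,5,0,0,0,0,0,0,5,0,0,0,0,0,0,5,0,0,0,0,0,0,5,0,0,0,0,0,0,5,0,0,0,0,0,0,5]'
python3 - <<'E'
from h import *
b=viewer.read_camera("scene")[:,:,::-1]; cv2.imwrite("pics/s5full.png",b)
cv2.imwrite("pics/c5.png",cv2.resize(b[130:270,200:360],None,fx=4.25,fy=4.25,interpolation=cv2.INTER_CUBIC)[:595])
E
```

```text
time: 16.45
tool_pos: [0.7058, -0.0602, 0.1111]
tcp_rot: [2.556, 0.947, -0.96]
wrist_force: [-3.1, -2.2, 2.8]
width: 0.147
grip_force: 122.3
tool dir 40.463697779552305 axis est [ 640.06 -116.24] z 111.11161152440229 tilt 41.28336959038197 roll 0.3577442328974837 F [-3.1  -2.16  2.77] M [-0.21  0.29  0.01]
time: 17.25
tool_pos: [0.7055, -0.0605, 0.1107]
tcp_rot: [2.556, 0.946, -0.961]
wrist_force: [-4.5, -2.6, 4.2]
width: 0.15
grip_force: 123.0
```

View pics/c5.png

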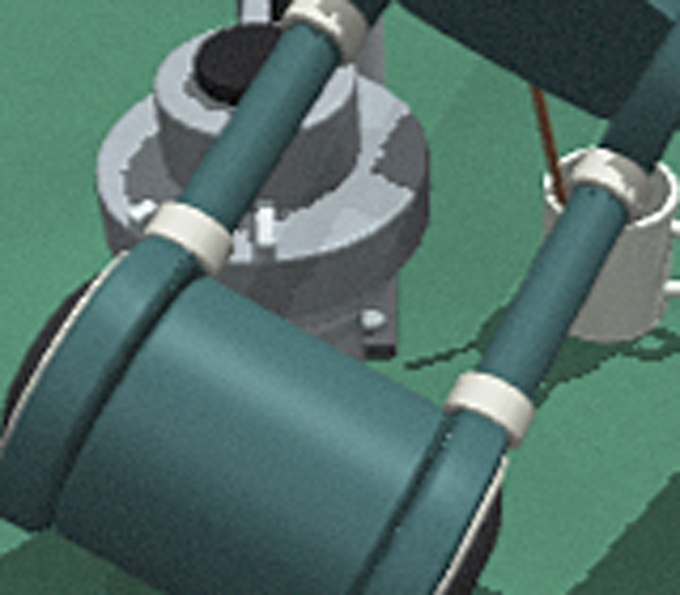

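The arm hides the cup here. Contact came at about 89–90 mm underside, which matches the pocket floor. I'll open the fingers and back off along the tool axis.

```bash
python3 -m inch '[0,0,0,0,0,0,22,0,0,0,0,0,0,30,0,0,0,0,0,0,45,0,0,0,0,0,0,60,0,0,0,0,0,0,60,0,0,0,0,0,0,60,0,0,0,0,0,0,60,0,0,0,0,0,0,60]'
python3 -m inch '[0,0,-6,0,0,0,60,0,0,-12,0,0,0,60,0,0,-18,0,0,0,60,0,0,-18,0,0,0,60,0,0,-18,0,0,0,60,0,0,-18,0,0,0,60,0,0,-12,0,0,0,60,0,0,-6,0,0,0,60]'
python3 c.py
```

```text
time: 18.1
tool_pos: [0.7061, -0.0598, 0.1094]
tcp_rot: [2.557, 0.948, -0.958]
wrist_force: [-0.3, -0.2, 0.0]
width: 0.701
grip_force: 0.0
time: 18.9
tool_pos: [0.761, -0.0117, 0.1928]
tcp_rot: [2.557, 0.948, -0.954]
wrist_force: [0.7, 0.0, -0.3]
width: 0.697
grip_force: 0.0
tool dir 40.456749383919544 axis est [695.23 -67.81] z 192.7795758216173 tilt 41.062550464119624 roll 0.44505710317870195 F [ 0.67  0.03 -0.32] M [ 0.23 -0.26 -0.03]
```

```bash
python3 -m inch '[0,-12,0,0,0,0,60,0,-30,0,0,0,0,60,0,-40,0,0,0,0,60,0,-40,0,0,0,0,60,0,-40,0,0,0,0,60,0,-30,0,0,0,0,60,0,-10,0,0,0,0,60,0,0,0,0,0,0,60]'
python3 - <<'E'
from h import *
b=viewer.read_camera("scene")[:,:,::-1]; cv2.imwrite("pics/s6full.png",b)
cv2.imwrite("pics/c6.png",cv2.resize(b[130:270,200:360],None,fx=4.25,fy=4.25,interpolation=cv2.INTER_CUBIC)[:595])
t=np.linspace(0,2*np.pi,361)
def pr(X):
    X=np.c_[X,np.ones(len(X))]@P["scene"].T; return (X[:,:2]/X[:,2:]+.5-[200,130])*4.25-.5
c=np.array((.6405,-.116)); u=pr(np.c_[c[0]+.042*np.cos(t),c[1]+.042*np.sin(t),0*t+.09]); print("bottom x",u[:,0].min(),u[:,0].max(),"y",u[:,1].max())
for a in(34.5,39.5,44.5):
    h=np.array([np.cos(np.radians(a)),np.sin(np.radians(a))]); print(a,"handle tip, root",pr(np.array([[*(c+.12*h),.114],[*(c+.042*h),.16]])).tolist())
E
```

```text
time: 19.7
tool_pos: [0.6263, 0.1414, 0.1896]
tcp_rot: [2.555, 0.951, -0.959]
wrist_force: [0.2, -0.3, 1.3]
width: 0.7
grip_force: 0.0
bottom x 204.81832201152616 365.3827161270625 y 456.22668522959617
34.5 handle tip, root [[262.1902504463542, 543.1962472251546], [268.2993180013519, 356.4801819820665]]
39.5 handle tip, root [[284.6946351948918, 542.3555290870115], [275.92990110472465, 356.22836497010564]]
44.5 handle tip, root [[307.134563528471, 540.0239777458208], [283.550370920743, 355.5210546952378]]
```

View pics/c6.png

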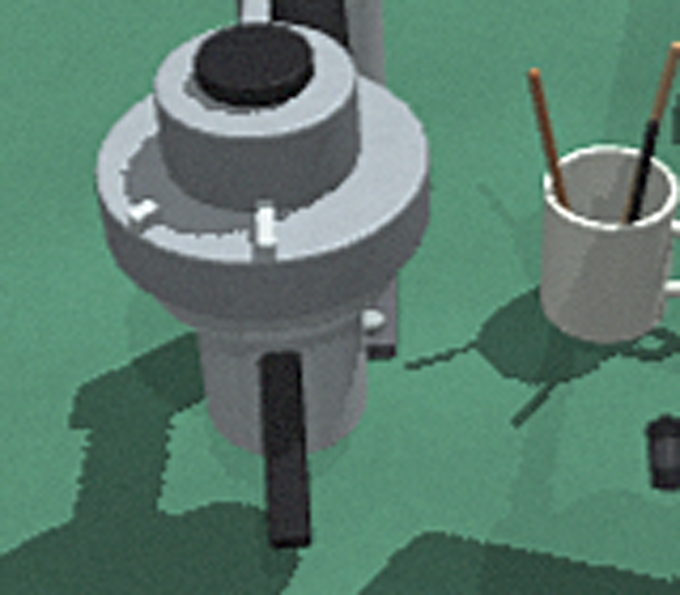

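The cup hangs by itself. Its bottom spans x from 205 to 367 at y ≈ 455 (predicted 205–365, 456), and the handle tip at (289,540) puts the handle at about 40°, in line with the long rib. The arm is clear, so I'll hand the job in.

```bash
python3 -c "
from workcell import job
print(job.finish_job())"
```

```text
the job is handed in; nothing more can be done
None
```

The dust cup hangs locked in the ring and let go of, as the last picture shows; the arm is clear, the bystanders were not touched as far as I saw, and I handed the job in at about 20 s (no verdict was returned).

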